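Clear the jar lids off the scraping shelf

TASK

With the closed fingers as a scraper, gently sweep the three loose jar lids (red, gold and blue) along the white shelf and over its open edge, so that all three drop into the steel pan below. Do not lift, squeeze or press down on the lids, and leave the spice pot standing where it is among them, and everything else on the bench undisturbed.

Things in the scene. Friction and masses are not known exactly. Their poses are not given: they have to be found in the camera images.
- shelf: Scraping shelf, fixed to the bench: a flat white sheet 250 mm (its x) by 260 mm (its y), top face 80 mm above the bench, on four legs. Origin: on the bench under the middle of the sheet, z up. An aluminium upstand, 18 mm high and 3 mm thick, stands along three sides (at its x = -125 mm, x = +125 mm and y = +130 mm). The fourth edge, at its y = -130 mm, is open and hangs over the pan.
- pan: Open steel kitchen pan, fixed to the bench under the shelf's open edge, axes parallel to the shelf's: outside 265 mm (x) by 162 mm (y), 66 mm high, walls and floor 3 mm. Origin: on the bench under its middle, which lies at x = 0, y = -203 mm in the shelf's frame. The shelf's open edge overlaps the pan's near wall by 8 mm, so what goes over that edge drops into the pan.
- pot: Small closed amber spice pot with a black cap and paper band, standing upright on the shelf among the lids: 40 mm in diameter, 56 mm high, 140 g. Origin: centre of its underside, z up. It is to be left alone.
- tub: White wipes tub with blue label, 90 mm in diameter, 170 mm high, loose on the bench to the left of the shelf. Origin: centre of underside. Bystander.
- mug: White mug, 80 mm in diameter, 95 mm high, loose on the bench to the right of the pan. Origin: centre of underside. Bystander.
- bowl: Metal bowl, 170 mm in diameter, 75 mm high, loose on the bench at the near left. Origin: centre of underside. Bystander.
- sauce: Yellow squeeze bottle with red cap, 60 mm in diameter, 170 mm high, loose on the bench at the far right. Origin: centre of underside. Bystander.
- spatula: Spatula lying loose on the bench at the near right, some 250 mm long along its x. Origin: under its middle. Bystander.
- lid_red: The red twist-off jar lid lying flat on the shelf, a plain disc 48 mm in diameter and 14 mm high, about 25 g. It slides, it does not roll. Origin: centre of its underside, z up.
- lid_gold: The gold twist-off jar lid lying flat on the shelf, a plain disc 48 mm in diameter and 14 mm high, about 25 g. It slides, it does not roll. Origin: centre of its underside, z up.
- lid_blue: The blue twist-off jar lid lying flat on the shelf, a plain disc 48 mm in diameter and 14 mm high, about 25 g. It slides, it does not roll. Origin: centre of its underside, z up.

How it is judged:
By the outcome, as a careful person would: the job done as asked, in the order asked, and still so for the second after the job is handed in, with the robot touching nothing.
It also fails if it takes over 58 s, if anything falls off the work surface, if the arm or the gripper's body presses on something with over 40 N, if the wrist force passes 120 N, or if a joint passes its speed limit or range.

ROBOT

A 6-joint arm with a two-finger parallel gripper is mounted at the origin on the work surface. World frame = base frame: x ahead of the robot, y to its left, z up, the work surface at z = 0. Lengths are in m, angles in rad, forces in N, time in s.
With the tool pointing down it reaches from about 0.375 to 0.975 m from the base axis. Payload 3.8 kg.
Tool frame: the origin (TCP) lies at the very end of the fingers, on their centre line; the grasp point (between the pads) lies 19 mm behind it; z points along the fingers, x is the direction in which the jaws open and shut, and the axes are right-handed (so a half turn about z gives the same grasp; the last joint's range is limited). The gripper opens to 85 mm and grips with 20 to 120 N. Pads are 22 mm wide; open, the fingers measure 114 mm over their backs; the gripper's body (76 mm by 85 mm) begins 54 mm behind the grasp point. The pads swing forward as they close: fully open they stand 13 mm farther back than shut.
Start: joints at [-1.2, 0.264, 1.604, -0, 1.274, -0.037], TCP at [0.268, -0.62, 0.231] pointing down, gripper open.
Joint ranges: [-2.63, 2.63], [-0.94, 2.18], [0.31, 2.57], [-1.31, 4.45], [0, 2.66], [-2.55, 2.55]. Speed limits (rad/s): [2.57, 2.57, 3.14, 3.14, 3.14, 3.14].

INTERFACE

Orientations are given as a rotation vector (axis times angle).
In Python, from workcell import readout, imaging, order gives the robot as it stands.
- The arm moves only by the tool servo_tool, never from a script. Its argument "series" is a list of rows, each a list of 3 entries, a list of its own where there are three numbers: the shift along the tool's x, y, z normalised to -1 to 1, where 1 is 50 mm, then the turn, a rotation vector about the tool's x, y, z normalised to -1 to 1, where 1 is 0.1 rad, then the opening, from 0 (shut) to 1 (fully open). A call has 1 to 8 rows; each row shifts and turns the commanded pose from where the row before left it, along the tool's axes as they then stand; what a row does not reach is not made up. A row lasts 1/10 s, in which the tool goes at most 50 mm and 8.59 degrees, less where a joint would pass 70% of its speed; a pose out of reach is approached as far as the arm can. A call with a number of a shift or a turn outside -1 to 1 is refused whole. A call with a gripper value outside its range is refused whole. The fingers move at their own pace and stop on an object; "grip_force" is the grip in N (left out, the last holds). Time passes only in rows, so rows that do not move let the fingers close. It gives the time, the measured TCP pose, the force and the opening at its end, in the units of the state.
- readout.read_state(): the state, without advancing time (a new reading comes with each control period).
- imaging.read_camera(name): name is "scene" or "side" or "wrist"; returns a dict with "image" (400x640x3 uint8, red, green, blue), "z_map" (400x640 float32, m along the optical axis (not along the pixel's ray), 0 where there is no reading), "vertical_fov" (degrees; the focal length in pixels is half the picture's height over the tangent of half this angle, whatever the lens; pixels are square), "cx", "cy" (the principal point, pixels), "R" (3x3) and "t" (3): a world point X has camera coordinates R X + t; the wrist camera has in their place "hand_eye" (4x4, takes a point from camera to tool coordinates, whose origin is the TCP and whose axes are the tool frame's). Camera axes: x right, y down, z forward; pixel columns grow to the right and rows downward; lengths in m; the calibration is good to about 2 mm. A picture is of the moment at which its call begins: read the wrist's pose just before it.
- order.finish_job(): hands the job in, once; it reports no verdict.
The state is a dict: "time": time; "q": joint angles; "joint_vel": joint speeds; "joint_torque": joint torques, N m; "tool_pos": TCP position; "tcp_rot": TCP orientation; "wrist_force": force on the tool from outside, world axes, zero at the start; "torque": the same for the moment, N m; "width": opening from 0.0 (shut) to 1.0 (fully open).
Only numpy, scipy, OpenCV 4.12 (cv2) and the standard library are available. Lean on these libraries where they do the work, as an engineer would, in place of code of your own. Each camera call takes 0.05 s, during which the arm holds its last target. There are 200 camera calls.

## Working session

There is one attempt and no reset: what is moved stays moved. The work goes in short steps, Python scripts to look and compute and a tool call to move; the robot and the scene stay as the last step left them, time stands still between calls to the robot, and variables do not carry over. Pictures are saved under pics/ and viewed, about 8 in all and at most 12, crops included, and the job is handed in when it is done.

Besides the shell and the picture viewer there is one more tool, called in YAML: its name, and indented under it one key for each argument. servo_tool: Moves the arm, as the interface text tells. Its arguments: {"type":"object","properties":{"series":{"type":"array","items":{"type":"array"}},"grip_force":{"type":"number"}},"required":["series"]}

```bash
mkdir -p pics; cat > h.py <<'E'
import numpy as np, cv2
from workcell import readout, imaging, order
def cam(n):
    s=readout.read_state(); c=imaging.read_camera(n)
    c['f']=200/np.tan(np.radians(c['vertical_fov'])/2)
    if n=='wrist':
        H=c['hand_eye'];Rt=cv2.Rodrigues(np.array(s['tcp_rot'],float))[0]
        Rw=Rt@H[:3,:3];tw=Rt@H[:3,3]+np.array(s['tool_pos'])
        c['R']=Rw.T;c['t']=-Rw.T@tw
    return c
def save(c,p): cv2.imwrite(p,c['image'][:,:,::-1])
def cloud(c):
    z=c['z_map'];v,u=np.mgrid[:400,:640]
    P=np.stack([(u-c['cx'])*z/c['f'],(v-c['cy'])*z/c['f'],z],-1)
    W=(P-np.array(c['t']))@np.array(c['R']); W[z==0]=np.nan
    return W
E
python3 - <<'E'
from h import *
print(readout.read_state())
for n in('scene','side'):
    c=cam(n);save(c,f'pics/{n}1.png');print(n,c['vertical_fov'],c['cx'],c['cy'],c['R'],c['t'])
    np.savez(f'{n}1.npz',W=cloud(c),im=c['image'])
E
```

```text
{'time': 0.0, 'q': array([-1.19990246e+00,  2.64749330e-01,  1.60541289e+00, -1.66056587e-05,
        1.27368023e+00, -3.69037986e-02]), 'joint_vel': array([ 0.00099797, -0.00033957, -0.00051704,  0.00097   , -0.00035177,
       -0.0014443 ]), 'joint_torque': array([ 1.38074720e-03, -5.15103471e+01, -3.67312825e+01, -1.22977403e-04,
        1.28160033e-02,  3.08977940e-05]), 'tool_pos': array([ 0.26741823, -0.61895747,  0.22994359]), 'tcp_rot': array([-2.6241646 ,  1.72488957,  0.00289276]), 'wrist_force': array([-0.26125507,  0.47285876, -0.30364208]), 'torque': array([-0.02655406, -0.03835235, -0.03298941]), 'width': 0.9978270656589804}
scene 43.484759506792656 323.4840273187371 209.21838117456173 [[ 0.74274277  0.66955116  0.00586648]
 [ 0.57040726 -0.6281239  -0.52924089]
 [-0.35066897  0.39643613 -0.84845134]] [-0.42010435 -0.24119482  1.87284413]
side 52.083725866547525 321.9948920860978 193.31945611692296 [[-0.86231624 -0.506204    0.01296949]
 [-0.3958296   0.65787815 -0.64071466]
 [ 0.31579998 -0.55763237 -0.76766954]] [0.46722884 0.25419861 1.11228326]
```

View pics/scene1.png

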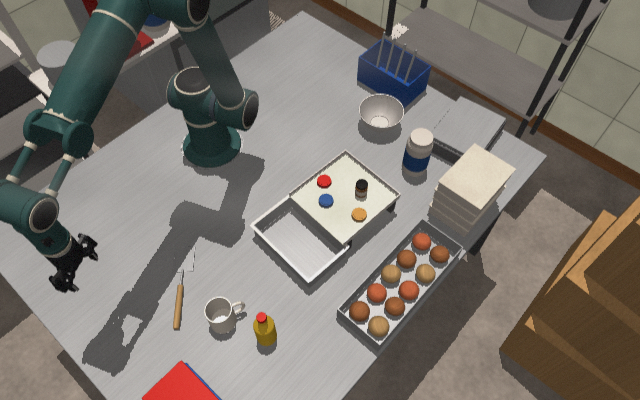

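View pics/side1.png

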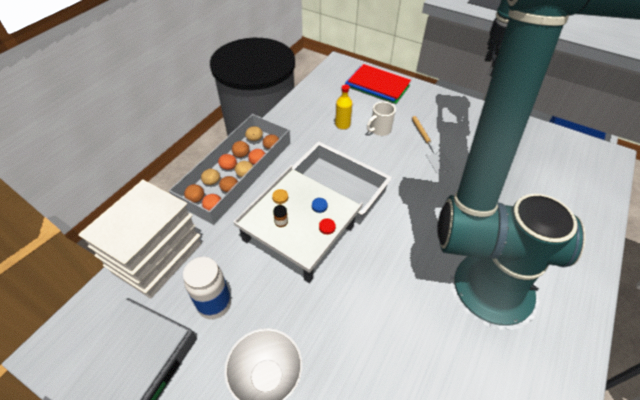

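The scene view shows red at (324,181), blue at (326,201), gold at (359,214) and the pot at (361,187). The pan is at the lower left, past the open edge. The side view agrees: gold (280,196), blue (319,204), red (327,226), pot (280,215).

```bash
cat > meas.py <<'E'
from h import *
from scipy import ndimage
def objs(W,im):
    hsv=cv2.cvtColor(im,cv2.COLOR_RGB2HSV).astype(int);h,s,v=[hsv[...,i] for i in range(3)]
    ok=(W[...,0]>.35)&(W[...,0]<.95)&(abs(W[...,1])<.45)&(W[...,2]>.05)
    m={'red':ok&((h<6)|(h>172))&(s>170)&(v>120)&(W[...,2]<.11),'gold':ok&(h>12)&(h<28)&(s>130)&(v>120)&(W[...,2]<.11),'blue':ok&(h>100)&(h<125)&(s>130)&(W[...,2]<.11),
       'pottop':ok&(W[...,2]>.125)&(W[...,2]<.15)}
    for k,mm in m.items():
        l,n=ndimage.label(mm)
        for i in range(1,n+1):
            if (l==i).sum()<25: continue
            P=W[l==i];zt=np.percentile(P[:,2],80);T=P[P[:,2]>zt-.005]
            print(k,len(P),'top z',zt.round(4),'bbox centre',((np.percentile(T,2,0)+np.percentile(T,98,0))/2).round(4),'size',(np.percentile(T,98,0)-np.percentile(T,2,0)).round(3))
E
python3 - <<'E'
from meas import *
for n in('scene1','side1'):
    d=np.load(n+'.npz');W=d['W'];im=d['im'];print(n);objs(W,im)
    # shelf sheet plane
    m=(abs(W[...,2]-.08)<.004)&(im.min(-1)>170)&(W[...,0]>.3)&(W[...,0]<1)
    l,k=ndimage.label(m);b=np.argmax(ndimage.sum(m,l,range(1,k+1)))+1
    P=W[l==b];r=cv2.minAreaRect(P[:,:2].astype(np.float32));print('shelf',len(P),P[:,2].mean(),r,cv2.boxPoints(r).round(4).tolist())
E
```

```text
scene1
red 117 top z 0.0966 bbox centre [0.4648 0.1115 0.0957] size [0.039 0.04  0.008]
gold 141 top z 0.0966 bbox centre [0.6352 0.0895 0.0966] size [0.04  0.042 0.009]
gold 46 top z 0.1091 bbox centre [ 0.6782 -0.3876  0.107 ] size [0.048 0.027 0.006]
blue 253 top z 0.0942 bbox centre [0.6295 0.4002 0.0989] size [0.076 0.044 0.018]
blue 121 top z 0.0964 bbox centre [0.5207 0.0595 0.096 ] size [0.04  0.039 0.009]
pottop 174 top z 0.1465 bbox centre [0.6252 0.4091 0.1459] size [0.081 0.059 0.007]
pottop 116 top z 0.1374 bbox centre [0.5855 0.1633 0.1366] size [0.033 0.037 0.008]
pottop 222 top z 0.1437 bbox centre [0.8465 0.3021 0.1443] size [0.152 0.012 0.011]
pottop 55 top z 0.1368 bbox centre [ 0.6788 -0.376   0.141 ] size [0.015 0.02  0.015]
shelf 3017 0.07996553584518565 ((0.5483543872833252, 0.1153884008526802), (0.2573472261428833, 0.24406538903713226), 85.84581756591797) [[0.4172999858856201, -0.004100000020116568], [0.6607000231742859, -0.021800000220537186], [0.6794000267982483, 0.23489999771118164], [0.4359999895095825, 0.2526000142097473]]
side1
red 184 top z 0.0953 bbox 
[... 412 characters left out ...]
entre [0.5797 0.4249 0.0956] size [0.008 0.048 0.017]
pottop 54 top z 0.143 bbox centre [ 0.6713 -0.3675  0.1435] size [0.021 0.013 0.01 ]
pottop 153 top z 0.1364 bbox centre [0.5813 0.1643 0.1352] size [0.034 0.035 0.006]
pottop 422 top z 0.1431 bbox centre [0.7721 0.3747 0.144 ] size [0.011 0.145 0.012]
pottop 195 top z 0.1464 bbox centre [0.5906 0.4174 0.1457] size [0.027 0.059 0.008]
shelf 4981 0.0794117161468131 ((0.5547842979431152, 0.111061230301857), (0.25469970703125, 0.24713310599327087), 85.92353057861328) [[0.42250001430511475, -0.007199999876320362], [0.6690000295639038, -0.024800000712275505], [0.6870999932289124, 0.22930000722408295], [0.4406000077724457, 0.24690000712871552]]
```

```bash
cat > plan.py <<'E'
from h import *
import sys
a=np.radians(-4.1);S=np.array([.552,.113]);ex=np.array([np.cos(a),np.sin(a)]);ey=np.array([-ex[1],ex[0]])
def w(x,y): return S+x*ex+y*ey
def st(tx=None,ty=None,tz=None):
    s=readout.read_state();R=cv2.Rodrigues(np.array(s['tcp_rot'],float))[0];p=np.array(s['tool_pos'])
    d=p[:2]-S
    print('t',round(s['time'],2),'shelf xy',(d@ex*1e3).round(1),(d@ey*1e3).round(1),'z',p[2].round(4),'F',np.round(s['wrist_force'],2),'w',round(s['width'],3),'q',np.round(s['q'],2))
    Rs=np.array([[*ex,0],[*ey,0],[0,0,1]]);print('tool axes in shelf frame (cols)',(Rs@R).round(4).tolist())
    # wanted orientation: tool z down, tool x along +-shelf x
    for sg in(1,-1):
        G=Rs.T@np.diag([sg,-sg,-1.]);print('turn needed/0.1',sg,(cv2.Rodrigues(R.T@G)[0].ravel()/.1).round(2))
    if tx is not None:
        g=np.append(w(tx,ty),tz);print('shift tool axes/50mm now',((R.T@(g-p))/.05).round(2),'after turn(+)',(np.diag([1,-1,-1.])@Rs@(g-p)/.05).round(2))
if __name__=='__main__': st(*[float(v) for v in sys.argv[1:]])
E
python3 plan.py 0.0825 0.034 0.231
```

```text
t 0.1 shelf xy -231.5 -750.5 z 0.2301 F [ 0.6   1.01 -0.16] w 0.999 q [-1.2   0.26  1.61 -0.    1.27 -0.04]
tool axes in shelf frame (cols) [[0.4612, -0.8873, -0.0009], [-0.8873, -0.4612, 0.0018], [-0.002, -0.0001, -1.0]]
turn needed/0.1 1 [-1.000e-02  2.000e-02 -1.091e+01]
turn needed/0.1 -1 [2.00e-02 1.00e-02 2.05e+01]
shift tool axes/50mm now [-11.03 -12.81   0.  ] after turn(+) [  6.28 -15.69  -0.02]
```

servo_tool:
  series:
    - [[0, 0, -0.2], [0, 0, -1], 0]
    - [[0, 0, -0.2], [0, 0, -1], 0]
    - [[0, 0, -0.2], [0, 0, -1], 0]
    - [[0, 0, -0.2], [0, 0, -1], 0]
    - [[0, 0, 0], [0, 0, -1], 0]
    - [[0, 0, 0], [0, 0, -1], 0]
    - [[0, 0, 0], [0, 0, -1], 0]
    - [[0, 0, 0], [0, 0, -1], 0]

```text
time: 0.9
tool_pos: [0.2676, -0.6193, 0.2705]
tcp_rot: [-3.09, 0.561, 0.001]
wrist_force: [0.2, 0.5, -0.5]
width: -0.001
```

servo_tool:
  series:
    - [[0, 0, 0], [0, 0, -1], 0]
    - [[0, 0, 0], [0, 0, -1], 0]
    - [[0.2, 0, 0], [0, 0, -0.9], 0]
    - [[0.8, -0.3, 0], [0, 0, 0], 0]
    - [[0.8, -0.5, 0], [0, 0, 0], 0]
    - [[0.8, -0.5, 0], [0, 0, 0], 0]
    - [[0.8, -0.5, 0], [0, 0, 0], 0]
    - [[0.8, -0.5, 0], [0, 0, 0], 0]

```text
time: 1.7
tool_pos: [0.4866, -0.5199, 0.2705]
tcp_rot: [-3.139, 0.115, 0.001]
wrist_force: [1.5, -0.1, -0.2]
width: -0.005
```

```bash
python3 plan.py 0.0825 0.034 0.25
```

```text
t 1.7 shelf xy -20.0 -636.0 z 0.2705 F [ 1.49 -0.11 -0.18] w -0.005 q [-0.85  0.32  1.47 -0.    1.36 -0.78]
tool axes in shelf frame (cols) [[1.0, -0.0018, -0.0008], [-0.0018, -1.0, 0.0007], [-0.0008, -0.0007, -1.0]]
turn needed/0.1 1 [-0.01  0.01 -0.02]
turn needed/0.1 -1 [1.00e-02 1.00e-02 3.14e+01]
shift tool axes/50mm now [  2.03 -13.4    0.42] after turn(+) [  2.05 -13.4    0.41]
```

servo_tool:
  series:
    - [[0, -0.5, 0], [0, 0, 0], 0]
    - [[0, -0.9, 0], [0, 0, 0], 0]
    - [[0, -0.9, 0], [0, 0, 0], 0]
    - [[0, -0.9, 0], [0, 0, 0], 0]
    - [[0, -0.9, 0], [0, 0, 0], 0]
    - [[0.2, -0.9, 0], [0, 0, 0], 0]
    - [[0.3, -0.9, 0], [0, 0, 0], 0]
    - [[0.3, -0.9, 0], [0, 0, 0], 0]

```text
time: 2.5
tool_pos: [0.5499, -0.1831, 0.271]
tcp_rot: [-3.139, 0.115, 0.001]
wrist_force: [1.2, -0.5, 0.6]
width: -0.003
```

servo_tool:
  series:
    - [[0.3, -0.9, 0], [0, 0, 0], 0]
    - [[0.3, -0.9, 0], [0, 0, 0], 0]
    - [[0.3, -0.9, 0], [0, 0, 0], 0]
    - [[0.2, -0.7, 0], [0, 0, 0], 0]
    - [[0.1, -0.5, 0], [0, 0, 0], 0]
    - [[0, -0.2, 0], [0, 0, 0], 0]
    - [[0, 0, 0], [0, 0, 0], 0]
    - [[0, 0, 0], [0, 0, 0], 0]

```text
time: 3.3
tool_pos: [0.6244, 0.0142, 0.271]
tcp_rot: [3.139, -0.115, -0.001]
wrist_force: [0.6, -0.2, -0.5]
width: 0.001
```

```bash
python3 plan.py 0.0825 0.034 0.25; python3 - <<'E'
from meas import *
c=cam('wrist');save(c,'pics/w1.png');W=cloud(c);np.savez('w1.npz',W=W,im=c['image'])
objs(W,c['image'])
E
```

```text
t 3.3 shelf xy 79.3 -93.4 z 0.271 F [ 0.62 -0.23 -0.52] w 0.001 q [-0.02  0.15  1.67 -0.    1.33  0.06]
tool axes in shelf frame (cols) [[1.0, -0.0016, -0.0007], [-0.0016, -1.0, -0.0009], [-0.0007, 0.0009, -1.0]]
turn needed/0.1 1 [ 0.01  0.01 -0.02]
turn needed/0.1 -1 [ 1.00e-02 -1.00e-02  3.14e+01]
shift tool axes/50mm now [ 0.06 -2.55  0.42] after turn(+) [ 0.06 -2.55  0.42]
red 1252 top z 0.0954 bbox centre [0.4629 0.111  0.0948] size [0.04  0.04  0.003]
gold 26 top z 0.0523 bbox centre [0.8354 0.094  0.0517] size [0.007 0.008 0.003]
gold 34 top z 0.0955 bbox centre [0.6496 0.085  0.0948] size [0.009 0.01  0.004]
gold 63 top z 0.0953 bbox centre [0.6442 0.0744 0.0946] size [0.014 0.009 0.003]
blue 1368 top z 0.0954 bbox centre [0.5198 0.059  0.0944] size [0.042 0.04  0.004]
pottop 1867 top z 0.137 bbox centre [0.5821 0.16   0.1362] size [0.034 0.034 0.004]
```

View pics/w1.png

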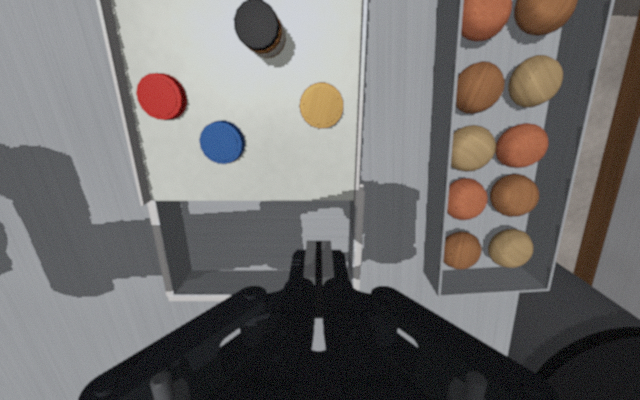

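The wrist view agrees: red (160,97), blue (221,142), gold (321,105), pot cap (258,28), open edge near row 200. The closed linkage flares out above the tips, so I'll measure its profile against the pot's height. I'll also refine the gold lid and the shelf edges.

```bash
python3 - <<'E'
from plan import *
d=np.load('w1.npz');W=d['W'];im=d['im'];s=readout.read_state();R=cv2.Rodrigues(np.array(s['tcp_rot'],float))[0]
T=(W-np.array(s['tool_pos']))@R
near=(T[...,2]<.03)&(T[...,2]>-.2)
for a0 in range(-130,11,10):
    m=near&(T[...,2]*1e3>=a0)&(T[...,2]*1e3<a0+10)
    if m.sum()>5:
        P=T[m]*1e3;print('tool z',a0,'x',P[:,0].min().round(),P[:,0].max().round(),'y',P[:,1].min().round(),P[:,1].max().round(),m.sum())
hsv=cv2.cvtColor(im,cv2.COLOR_RGB2HSV).astype(int)
def sh(P): return np.stack([(P[:,:2]-S)@ex,(P[:,:2]-S)@ey],-1)*1e3
for n,(u,v) in dict(red=(160,97),blue=(221,142),gold=(321,105),pot=(258,28)).items():
    m=np.zeros((400,640),bool);m[max(v-40,0):v+40,u-40:u+40]=1
    m&=(W[...,2]>(.09 if n!='pot' else .128))&((W[...,2]<.1) if n!='pot' else (W[...,2]<.15))&(hsv[...,1]>(90 if n!='pot' else -1))
    P=sh(W[m]);c,r=cv2.minEnclosingCircle(P.astype(np.float32));print(n,'mean',P.mean(0).round(1),'circle',np.round(c,1),round(r,1))
m=(abs(W[...,2]-.0805)<.004)&(W[...,0]<.75);m[:,:90]=0;m[:,380:]=0
P=sh(W[m]);print('sheet z',np.median(W[m][:,2]),'y/x pct',np.percentile(P,[.5,2,98,99.5],0).round(1).tolist())
# open edge: lowest row sheet pixel per column
for u in(180,230,280,340):
    v=np.where(m[:,u])[0].max();print(u,v,sh(W[v,u][None]).round(1))
E
```

```text
tool z -100 x -61.0 61.0 y -21.0 -10.0 3039
tool z -90 x -63.0 62.0 y -19.0 -0.0 12009
tool z -80 x -58.0 58.0 y -18.0 12.0 9328
tool z -70 x -49.0 49.0 y -18.0 11.0 4932
tool z -60 x -41.0 41.0 y -14.0 13.0 5647
tool z -50 x -33.0 34.0 y -14.0 12.0 1809
tool z -40 x -15.0 16.0 y -12.0 12.0 806
tool z -30 x -13.0 14.0 y -12.0 -6.0 646
tool z -20 x -14.0 14.0 y -12.0 -6.0 532
tool z -10 x -12.0 12.0 y -12.0 -6.0 181
red mean [-87.7  -7.8] circle [-88.4  -8.2] 23.8
blue mean [-28.6 -55.8] circle [-39.8 -43.4] 40.3
gold mean [ 82.6 -17.3] circle [ 82.7 -17.9] 23.2
pot mean [26.9 49.1] circle [26.4 49.5] 19.4
sheet z 0.08042294882779001 y/x pct [[-127.6, -128.9], [-125.7, -125.3], [118.8, 80.2], [122.1, 82.4]]
180 200 [[ -92.3 -129.3]]
230 200 [[ -30.1 -129.2]]
280 200 [[  31.6 -129.9]]
340 200 [[ 106.2 -129.8]]
```

servo_tool:
  series:
    - [[0.1, -0.5, 0], [0, 0, 0], 0]
    - [[0.1, -0.7, 0], [0, 0, 0], 0]
    - [[0, -0.7, 0.2], [0, 0, 0], 0]
    - [[0, -0.35, 0.5], [0, 0, 0], 0]
    - [[0, -0.1, 0.5], [0, 0, 0], 0]
    - [[0, 0, 0.4], [0, 0, 0], 0]
    - [[0, 0, 0], [0, 0, 0], 0]
    - [[0, 0, 0], [0, 0, 0], 0]

```text
time: 4.15
tool_pos: [0.6434, 0.1301, 0.1913]
tcp_rot: [3.139, -0.117, -0.001]
wrist_force: [0.1, 0.3, -0.4]
width: -0.003
```

```bash
python3 plan.py 0.089 0.024 0.086
```

```text
t 4.15 shelf xy 89.9 23.6 z 0.1913 F [ 0.12  0.34 -0.45] w -0.003 q [ 0.16  0.26  1.69 -0.    1.2   0.24]
tool axes in shelf frame (cols) [[1.0, -0.0031, -0.0007], [-0.0031, -1.0, -0.0004], [-0.0007, 0.0004, -1.0]]
turn needed/0.1 1 [ 0.    0.01 -0.03]
turn needed/0.1 -1 [ 1.000e-02 -1.000e-02  3.139e+01]
shift tool axes/50mm now [-0.02 -0.01  2.11] after turn(+) [-0.02 -0.01  2.11]
```

Descend behind gold, with a force check at the end.

servo_tool:
  series:
    - [[0, 0, 0.4], [0, 0, 0], 0]
    - [[0, 0, 0.4], [0, 0, 0], 0]
    - [[0, 0, 0.4], [0, 0, 0], 0]
    - [[0, 0, 0.3], [0, 0, 0], 0]
    - [[0, 0, 0.3], [0, 0, 0], 0]
    - [[0, 0, 0.2], [0, 0, 0], 0]
    - [[0, 0, 0.1], [0, 0, 0], 0]
    - [[0, 0, 0], [0, 0, 0], 0]

```text
time: 4.95
tool_pos: [0.6431, 0.1315, 0.0857]
tcp_rot: [3.139, -0.115, -0.002]
wrist_force: [-1.2, -1.0, 0.4]
width: 0.003
```

```bash
python3 plan.py 0.089 0.024 0.086;python3 - <<'E'
from h import *
a=cam('side');b=cam('wrist')
k=cv2.resize(a['image'][150:290,200:400],None,fx=3.2,fy=3.2)[:,:640]
cv2.imwrite('pics/c2.png',k[:,:,::-1])
E
```

```text
t 4.95 shelf xy 89.6 24.9 z 0.0857 F [-1.19 -1.01  0.44] w 0.003 q [0.16 0.35 1.78 0.   1.02 0.24]
tool axes in shelf frame (cols) [[1.0, -0.0015, -0.001], [-0.0015, -1.0, -0.0002], [-0.001, 0.0002, -1.0]]
turn needed/0.1 1 [ 0.    0.01 -0.01]
turn needed/0.1 -1 [ 2.00e-02 -0.00e+00  3.14e+01]
shift tool axes/50mm now [-0.01  0.02 -0.01] after turn(+) [-0.01  0.02 -0.01]
```

View pics/c2.png

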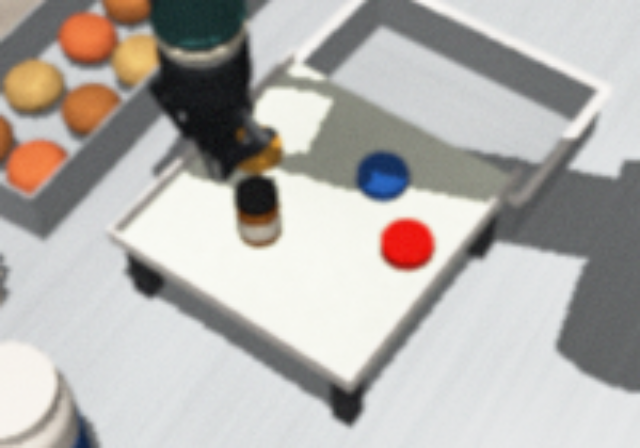

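The fingers are down behind gold at crop (245,150). The pot is upright at (258,210), and red and blue haven't moved. Sweeping now.

servo_tool:
  series:
    - [[0, 0.05, 0], [0, 0, 0], 0]
    - [[0, 0.1, 0], [0, 0, 0], 0]
    - [[0, 0.12, 0], [0, 0, 0], 0]
    - [[0, 0.12, 0], [0, 0, 0], 0]
    - [[0, 0.12, 0], [0, 0, 0], 0]
    - [[0, 0.12, 0], [0, 0, 0], 0]
    - [[0, 0.12, 0], [0, 0, 0], 0]
    - [[0, 0.12, 0], [0, 0, 0], 0]

```text
time: 5.85
tool_pos: [0.6402, 0.0876, 0.0863]
tcp_rot: [3.139, -0.115, -0.0]
wrist_force: [0.0, 0.5, 0.1]
width: 0.006
```

servo_tool:
  series:
    - [[0, 0.12, 0], [0, 0, 0], 0]
    - [[0, 0.12, 0], [0, 0, 0], 0]
    - [[0, 0.12, 0], [0, 0, 0], 0]
    - [[0, 0.12, 0], [0, 0, 0], 0]
    - [[0, 0.12, 0], [0, 0, 0], 0]
    - [[0, 0.12, 0], [0, 0, 0], 0]
    - [[0, 0.12, 0], [0, 0, 0], 0]
    - [[0, 0.12, 0], [0, 0, 0], 0]

```text
time: 6.65
tool_pos: [0.6367, 0.0398, 0.0863]
tcp_rot: [3.139, -0.115, -0.0]
wrist_force: [0.6, -0.1, -0.5]
width: 0.004
```

```bash
python3 plan.py 0.089 -0.125 0.086;python3 - <<'E'
from h import *
b=cam('wrist');save(b,'pics/w3.png')
E
```

```text
t 6.65 shelf xy 89.7 -67.0 z 0.0863 F [ 0.56 -0.11 -0.5 ] w 0.004 q [ 0.02  0.32  1.82 -0.    1.01  0.1 ]
tool axes in shelf frame (cols) [[1.0, -0.0014, -0.0], [-0.0014, -1.0, -0.0], [-0.0, 0.0, -1.0]]
turn needed/0.1 1 [ 0.    0.   -0.01]
turn needed/0.1 -1 [ 0.  -0.  31.4]
shift tool axes/50mm now [-0.01  1.16  0.01] after turn(+) [-0.01  1.16  0.01]
```

View pics/w3.png

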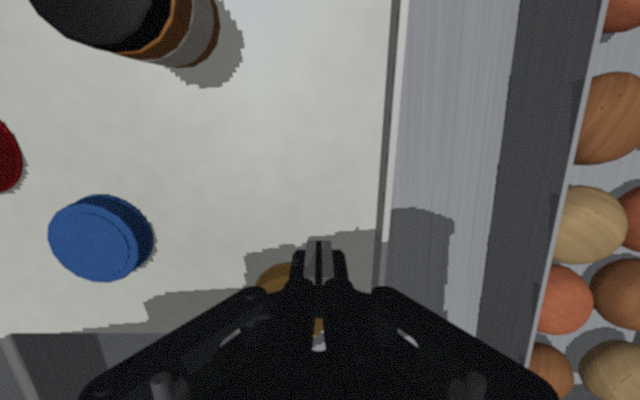

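Gold (about 300,300) is ahead of the tips but sits to their left. I'll back off a little, centre on it and continue.

servo_tool:
  series:
    - [[0, -0.1, 0], [0, 0, 0], 0]
    - [[-0.16, 0, 0], [0, 0, 0], 0]
    - [[0, 0.05, 0], [0, 0, 0], 0]
    - [[0, 0.12, 0], [0, 0, 0], 0]
    - [[0, 0.12, 0], [0, 0, 0], 0]
    - [[0, 0.12, 0], [0, 0, 0], 0]
    - [[0, 0.12, 0], [0, 0, 0], 0]
    - [[0, 0.12, 0], [0, 0, 0], 0]

```text
time: 7.5
tool_pos: [0.6268, 0.0127, 0.0863]
tcp_rot: [-3.139, 0.115, -0.0]
wrist_force: [0.7, 0.1, 0.7]
width: 0.002
```

servo_tool:
  series:
    - [[0, 0.12, 0], [0, 0, 0], 0]
    - [[0, 0.12, 0], [0, 0, 0], 0]
    - [[0, 0.12, 0], [0, 0, 0], 0]
    - [[0, 0.12, 0], [0, 0, 0], 0]
    - [[0, 0.12, 0], [0, 0, 0], 0]
    - [[0, 0.04, 0], [0, 0, 0], 0]
    - [[0, 0, 0], [0, 0, 0], 0]
    - [[0, 0, 0], [0, 0, 0], 0]

```text
time: 8.3
tool_pos: [0.6244, -0.0184, 0.0863]
tcp_rot: [-3.139, 0.115, 0.0]
wrist_force: [-0.6, 0.5, -0.3]
width: 0.001
```

```bash
python3 plan.py -0.088 0.036 0.16;python3 - <<'E'
from h import *
b=cam('scene');cv2.imwrite('pics/s4.png',cv2.resize(b['image'][140:300,240:420],None,fx=3.4,fy=3.4)[:,:,::-1])
E
```

```text
t 8.3 shelf xy 81.7 -125.9 z 0.0863 F [-0.6   0.47 -0.34] w 0.001 q [-0.07  0.3   1.85  0.    1.    0.  ]
tool axes in shelf frame (cols) [[1.0, -0.0015, -0.0], [-0.0015, -1.0, 0.0001], [-0.0, -0.0001, -1.0]]
turn needed/0.1 1 [-0.    0.   -0.02]
turn needed/0.1 -1 [ 0.   0.  31.4]
shift tool axes/50mm now [-3.4  -3.23 -1.47] after turn(+) [-3.39 -3.24 -1.47]
```

View pics/s4.png

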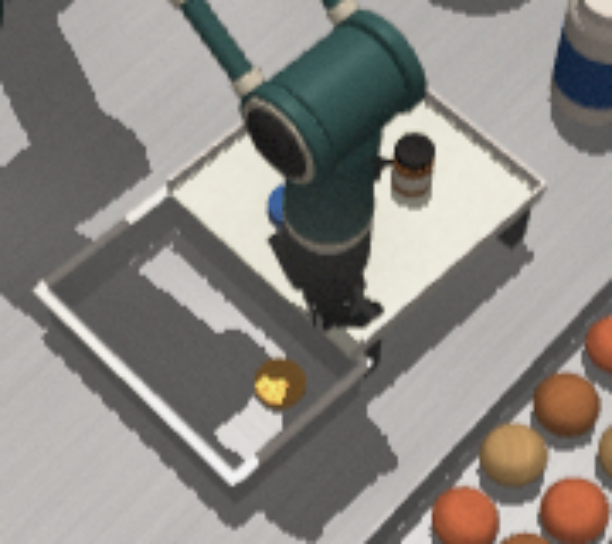

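Gold is in the pan at crop (278,383), and the pot is still standing. Blue is next: lift, move across and descend behind it.

servo_tool:
  series:
    - [[0, 0, -0.5], [0, 0, 0], 0]
    - [[0, 0, -0.7], [0, 0, 0], 0]
    - [[0, 0, -0.6], [0, 0, 0], 0]
    - [[-0.4, -0.4, -0.2], [0, 0, 0], 0]
    - [[-0.6, -0.6, 0], [0, 0, 0], 0]
    - [[-0.6, -0.6, 0], [0, 0, 0], 0]
    - [[-0.45, -0.48, 0], [0, 0, 0], 0]
    - [[-0.2, -0.2, 0], [0, 0, 0], 0]

```text
time: 9.15
tool_pos: [0.5186, 0.1055, 0.1863]
tcp_rot: [-3.139, 0.111, 0.001]
wrist_force: [-0.3, 0.4, -0.5]
width: -0.001
```

servo_tool:
  series:
    - [[0, 0, 0], [0, 0, 0], 0]
    - [[0, 0, 0.3], [0, 0, 0], 0]
    - [[0, 0, 0.4], [0, 0, 0], 0]
    - [[0, 0, 0.4], [0, 0, 0], 0]
    - [[0, 0, 0], [0, 0, 0], 0]
    - [[0, 0, 0], [0, 0, 0], 0]

```text
time: 9.75
tool_pos: [0.5207, 0.1024, 0.1302]
tcp_rot: [3.139, -0.117, -0.003]
wrist_force: [-0.3, 0.7, -0.0]
width: -0.002
```

```bash
python3 plan.py -0.031 -0.012 0.086;python3 - <<'E'
from plan import *
b=cam('wrist');save(b,'pics/w5.png');W=cloud(b)
hsv=cv2.cvtColor(b['image'],cv2.COLOR_RGB2HSV).astype(int)
for n,h in(('blue',(100,125)),('red',(0,6))):
    m=(hsv[...,0]>=h[0])&(hsv[...,0]<=h[1])&(hsv[...,1]>150)&(W[...,2]>.09)&(W[...,2]<.1)
    P=np.stack([(W[m][:,:2]-S)@ex,(W[m][:,:2]-S)@ey],-1)*1e3
    if len(P): print(n,len(P),P.mean(0),P.min(0),P.max(0))
E
```

```text
t 9.75 shelf xy -30.5 -12.8 z 0.1302 F [-0.26  0.68 -0.02] w -0.002 q [ 0.15  0.08  2.01 -0.    1.05  0.22]
tool axes in shelf frame (cols) [[1.0, -0.0028, -0.0019], [-0.0028, -1.0, -0.0007], [-0.0019, 0.0007, -1.0]]
turn needed/0.1 1 [ 0.01  0.02 -0.03]
turn needed/0.1 -1 [ 3.000e-02 -1.000e-02  3.139e+01]
shift tool axes/50mm now [-0.01 -0.02  0.88] after turn(+) [-0.01 -0.02  0.88]
blue 17 [-13.80972369 -49.83269958] [-52.07216009 -57.0575523 ] [ -7.90251661 -44.89946289]
red 3278 [-88.67822452  -6.16810732] [-112.23978486  -30.45890876] [-65.73319606  15.78845602]
```

View pics/w5.png

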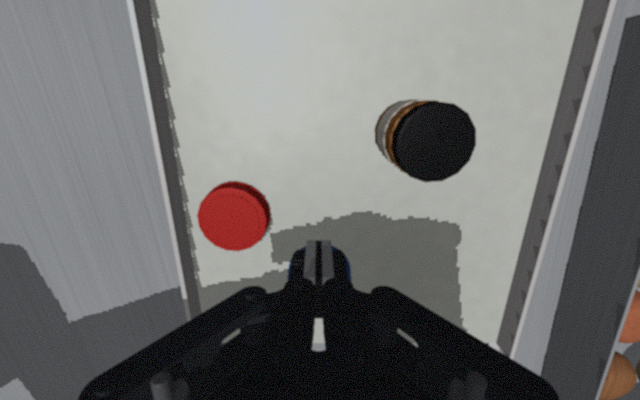

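Blue shows on both sides of the tips (290–352, row 265), so it is centred. Red is at (234,215) and the pot is standing at (433,140). Descend and sweep.

servo_tool:
  series:
    - [[0, 0, 0.3], [0, 0, 0], 0]
    - [[0, 0, 0.3], [0, 0, 0], 0]
    - [[0, 0, 0.2], [0, 0, 0], 0]
    - [[0, 0, 0.08], [0, 0, 0], 0]
    - [[0, 0, 0], [0, 0, 0], 0]
    - [[0, 0.05, 0], [0, 0, 0], 0]
    - [[0, 0.1, 0], [0, 0, 0], 0]
    - [[0, 0.12, 0], [0, 0, 0], 0]

```text
time: 10.6
tool_pos: [0.5201, 0.0897, 0.0879]
tcp_rot: [-3.139, 0.114, -0.002]
wrist_force: [-0.3, 0.7, 0.9]
width: -0.002
```

servo_tool:
  series:
    - [[0, 0.12, 0], [0, 0, 0], 0]
    - [[0, 0.12, 0], [0, 0, 0], 0]
    - [[0, 0.12, 0], [0, 0, 0], 0]
    - [[0, 0.12, 0], [0, 0, 0], 0]
    - [[0, 0.12, 0], [0, 0, 0], 0]
    - [[0, 0.12, 0], [0, 0, 0], 0]
    - [[0, 0.12, 0], [0, 0, 0], 0]
    - [[0, 0.12, 0], [0, 0, 0], 0]

```text
time: 11.4
tool_pos: [0.516, 0.0416, 0.0873]
tcp_rot: [3.139, -0.115, -0.0]
wrist_force: [0.8, 0.0, 0.2]
width: -0.001
```

```bash
python3 plan.py -0.031 -0.126 0.086;python3 - <<'E'
from h import *
b=cam('wrist');save(b,'pics/w6.png')
E
```

```text
t 11.4 shelf xy -30.8 -73.8 z 0.0873 F [0.76 0.03 0.22] w -0.001 q [ 0.03  0.11  2.08 -0.    0.96  0.11]
tool axes in shelf frame (cols) [[1.0, -0.0014, -0.0], [-0.0014, -1.0, -0.0], [-0.0, 0.0, -1.0]]
turn needed/0.1 1 [ 0.    0.   -0.01]
turn needed/0.1 -1 [ 0.  -0.  31.4]
shift tool axes/50mm now [-0.    1.04  0.03] after turn(+) [-0.    1.04  0.03]
```

View pics/w6.png

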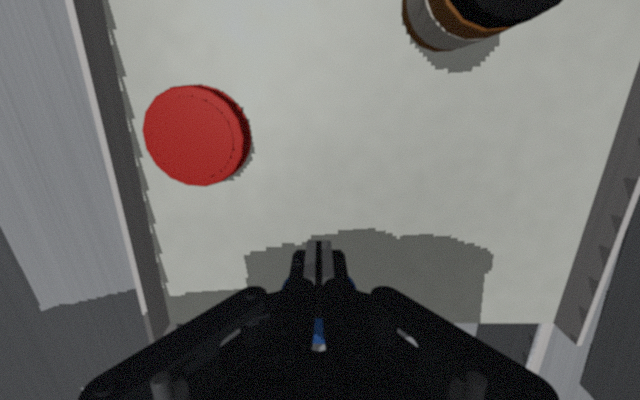

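Blue is centred ahead of the tips (283–355, row 285). Red (196,135) and the pot haven't moved. Continue over the edge.

servo_tool:
  series:
    - [[0, 0.12, 0], [0, 0, 0], 0]
    - [[0, 0.12, 0], [0, 0, 0], 0]
    - [[0, 0.12, 0], [0, 0, 0], 0]
    - [[0, 0.12, 0], [0, 0, 0], 0]
    - [[0, 0.12, 0], [0, 0, 0], 0]
    - [[0, 0.12, 0], [0, 0, 0], 0]
    - [[0, 0.12, 0], [0, 0, 0], 0]
    - [[0, 0.12, 0], [0, 0, 0], 0]

```text
time: 12.25
tool_pos: [0.5125, -0.0063, 0.0873]
tcp_rot: [3.139, -0.115, -0.0]
wrist_force: [0.0, 0.3, 0.8]
width: -0.004
```

servo_tool:
  series:
    - [[0, 0.08, 0], [0, 0, 0], 0]
    - [[0, 0, 0], [0, 0, 0], 0]
    - [[0, 0, 0], [0, 0, 0], 0]
    - [[0, 0, -0.5], [0, 0, 0], 0]
    - [[0, 0, -0.6], [0, 0, 0], 0]
    - [[0, 0, -0.5], [0, 0, 0], 0]
    - [[0, 0, -0.3], [0, 0, 0], 0]
    - [[0, 0, 0], [0, 0, 0], 0]

```text
time: 13.05
tool_pos: [0.5142, -0.0097, 0.1849]
tcp_rot: [3.139, -0.114, 0.008]
wrist_force: [0.6, -0.6, -1.1]
width: -0.002
```

```bash
python3 plan.py -0.090 0.036 0.18;python3 - <<'E'
from h import *
b=cam('scene');a=cam('wrist')
cv2.imwrite('pics/s7.png',np.hstack([cv2.resize(b['image'][140:300,240:400],(400,400)),cv2.resize(a['image'][:,120:520],(400,400))])[:,:,::-1])
E
```

```text
t 13.05 shelf xy -28.9 -125.1 z 0.1849 F [ 0.61 -0.64 -1.13] w -0.002 q [-0.07 -0.01  2.    0.    1.15  0.01]
tool axes in shelf frame (cols) [[1.0, -0.0011, 0.0052], [-0.0011, -1.0, 0.0001], [0.0052, -0.0001, -1.0]]
turn needed/0.1 1 [-0.   -0.05 -0.01]
turn needed/0.1 -1 [-0.08  0.   31.4 ]
shift tool axes/50mm now [-1.23 -3.22  0.09] after turn(+) [-1.22 -3.22  0.1 ]
```

View pics/s7.png

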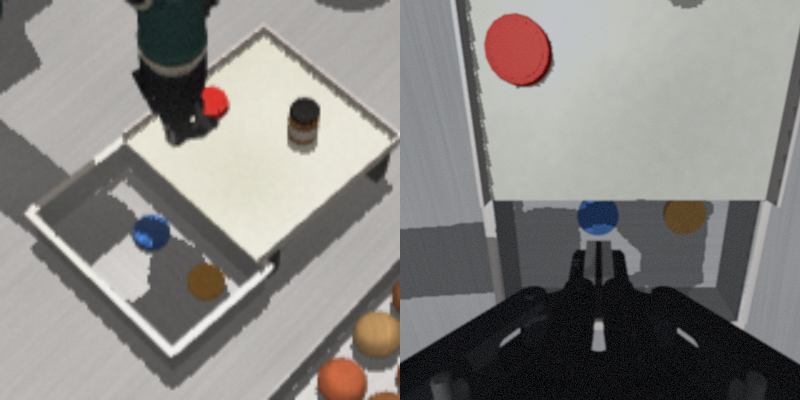

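Blue (150,232) and gold (206,282) are both in the pan, and red and the pot haven't moved. Red is last.

servo_tool:
  series:
    - [[-0.1, -0.3, 0], [0, 0, 0], 0]
    - [[-0.2, -0.5, 0], [0, 0, 0], 0]
    - [[-0.3, -0.7, 0], [0, 0, 0], 0]
    - [[-0.3, -0.7, 0], [0, 0, 0], 0]
    - [[-0.2, -0.5, 0], [0, 0, 0], 0]
    - [[-0.12, -0.3, 0], [0, 0, 0], 0]
    - [[0, -0.18, 0], [0, 0, 0], 0]
    - [[0, 0, 0], [0, 0, 0], 0]

```text
time: 13.95
tool_pos: [0.4622, 0.1544, 0.1811]
tcp_rot: [3.139, -0.111, -0.003]
wrist_force: [0.1, -0.2, 0.2]
width: -0.003
```

servo_tool:
  series:
    - [[0, 0, 0.3], [0, 0, 0], 0]
    - [[0, 0, 0.4], [0, 0, 0], 0]
    - [[0, 0, 0.4], [0, 0, 0], 0]
    - [[0, 0, 0], [0, 0, 0], 0]
    - [[0, 0, 0], [0, 0, 0], 0]

```text
time: 14.45
tool_pos: [0.4625, 0.1523, 0.1262]
tcp_rot: [3.139, -0.117, -0.003]
wrist_force: [-0.0, 0.3, -0.2]
width: 0.0
```

```bash
python3 plan.py -0.090 0.034 0.086
```

```text
t 14.45 shelf xy -92.1 32.8 z 0.1262 F [-0.02  0.33 -0.21] w 0.0 q [ 0.27  0.    2.1  -0.    1.04  0.34]
tool axes in shelf frame (cols) [[1.0, -0.0027, -0.0022], [-0.0027, -1.0, -0.0009], [-0.0022, 0.0009, -1.0]]
turn needed/0.1 1 [ 0.01  0.02 -0.03]
turn needed/0.1 -1 [ 3.000e-02 -1.000e-02  3.139e+01]
shift tool axes/50mm now [ 0.04 -0.02  0.8 ] after turn(+) [ 0.04 -0.02  0.8 ]
```

servo_tool:
  series:
    - [[0.04, -0.02, 0.3], [0, 0, 0], 0]
    - [[0, 0, 0.25], [0, 0, 0], 0]
    - [[0, 0, 0.15], [0, 0, 0], 0]
    - [[0, 0, 0.1], [0, 0, 0], 0]
    - [[0, 0, 0], [0, 0, 0], 0]
    - [[0, 0, 0], [0, 0, 0], 0]

```text
time: 15.05
tool_pos: [0.4653, 0.1542, 0.0875]
tcp_rot: [-3.139, 0.115, -0.0]
wrist_force: [0.8, 0.2, -0.1]
width: 0.004
```

servo_tool:
  series:
    - [[0, 0.05, 0], [0, 0, 0], 0]
    - [[0, 0.1, 0], [0, 0, 0], 0]
    - [[0, 0.12, 0], [0, 0, 0], 0]
    - [[0, 0.12, 0], [0, 0, 0], 0]
    - [[0, 0.12, 0], [0, 0, 0], 0]
    - [[0, 0.12, 0], [0, 0, 0], 0]
    - [[0, 0.12, 0], [0, 0, 0], 0]
    - [[0, 0.12, 0], [0, 0, 0], 0]

```text
time: 15.85
tool_pos: [0.4619, 0.1101, 0.0873]
tcp_rot: [3.139, -0.115, 0.0]
wrist_force: [-0.3, 0.1, 0.6]
width: -0.003
```

servo_tool:
  series:
    - [[0, 0.12, 0], [0, 0, 0], 0]
    - [[0, 0.12, 0], [0, 0, 0], 0]
    - [[0, 0.12, 0], [0, 0, 0], 0]
    - [[0, 0.12, 0], [0, 0, 0], 0]
    - [[0, 0.12, 0], [0, 0, 0], 0]
    - [[0, 0.12, 0], [0, 0, 0], 0]
    - [[0, 0.12, 0], [0, 0, 0], 0]
    - [[0, 0.12, 0], [0, 0, 0], 0]

```text
time: 16.65
tool_pos: [0.4584, 0.0624, 0.0873]
tcp_rot: [-3.139, 0.115, 0.0]
wrist_force: [0.9, 0.0, 0.6]
width: -0.001
```

```bash
python3 plan.py -0.090 -0.126 0.086;python3 - <<'E'
from h import *
b=cam('wrist');save(b,'pics/w8.png')
E
```

```text
t 16.65 shelf xy -89.8 -57.2 z 0.0873 F [0.93 0.03 0.64] w -0.001 q [0.08 0.   2.19 0.   0.95 0.15]
tool axes in shelf frame (cols) [[1.0, -0.0014, -0.0], [-0.0014, -1.0, 0.0], [-0.0, -0.0, -1.0]]
turn needed/0.1 1 [-0.    0.   -0.01]
turn needed/0.1 -1 [ 0.   0.  31.4]
shift tool axes/50mm now [-0.    1.38  0.03] after turn(+) [-0.    1.38  0.03]
```

View pics/w8.png

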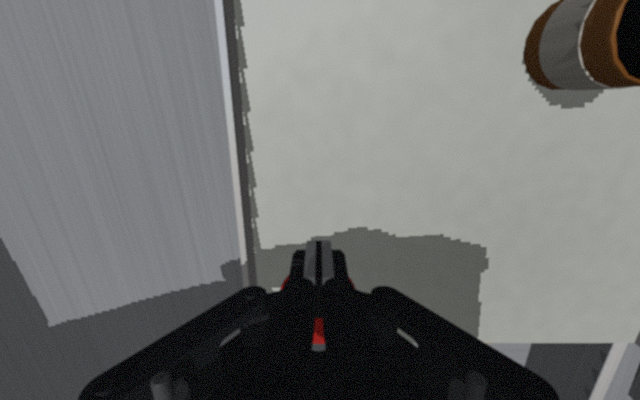

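Red is centred ahead of the tips (283–353). Finish the sweep, lift clear and check.

servo_tool:
  series:
    - [[0, 0.12, 0], [0, 0, 0], 0]
    - [[0, 0.12, 0], [0, 0, 0], 0]
    - [[0, 0.12, 0], [0, 0, 0], 0]
    - [[0, 0.12, 0], [0, 0, 0], 0]
    - [[0, 0.12, 0], [0, 0, 0], 0]
    - [[0, 0.12, 0], [0, 0, 0], 0]
    - [[0, 0.12, 0], [0, 0, 0], 0]
    - [[0, 0.12, 0], [0, 0, 0], 0]

```text
time: 17.5
tool_pos: [0.4549, 0.0145, 0.0873]
tcp_rot: [3.139, -0.115, 0.0]
wrist_force: [-0.9, 0.6, 0.3]
width: -0.005
```

servo_tool:
  series:
    - [[0, 0.12, 0], [0, 0, 0], 0]
    - [[0, 0.12, 0], [0, 0, 0], 0]
    - [[0, 0.12, 0], [0, 0, 0], 0]
    - [[0, 0.06, 0], [0, 0, 0], 0]
    - [[0, 0, 0], [0, 0, 0], 0]
    - [[0, 0, 0], [0, 0, 0], 0]
    - [[0, 0, -0.3], [0, 0, 0], 0]
    - [[0, 0, -0.6], [0, 0, 0], 0]

```text
time: 18.3
tool_pos: [0.4508, -0.0055, 0.1302]
tcp_rot: [-3.139, 0.114, 0.01]
wrist_force: [-0.3, 0.1, -0.6]
width: -0.0
```

servo_tool:
  series:
    - [[0, 0, -0.7], [0, 0, 0], 0]
    - [[0, 0, -0.7], [0, 0, 0], 0]
    - [[0, 0, -0.6], [0, 0, 0], 0]
    - [[0, 0, -0.3], [0, 0, 0], 0]
    - [[0, 0, 0], [0, 0, 0], 0]
    - [[0, 0, 0], [0, 0, 0], 0]

```text
time: 18.9
tool_pos: [0.4529, -0.0058, 0.2461]
tcp_rot: [-3.139, 0.114, 0.002]
wrist_force: [-0.3, -0.3, -0.2]
width: -0.005
```

```bash
python3 plan.py; python3 - <<'E'
from meas import *
b=cam('scene');a=cam('side')
for c in(b,a): print('-');objs(cloud(c),c['image'])
cv2.imwrite('pics/s9.png',np.hstack([cv2.resize(b['image'][80:380,140:440],(400,400)),cv2.resize(a['image'][60:400,160:500],(400,400))])[:,:,::-1])
E
```

```text
t 18.9 shelf xy -90.4 -125.6 z 0.2461 F [-0.33 -0.35 -0.18] w -0.005 q [-0.07 -0.18  2.03  0.    1.28  0.  ]
tool axes in shelf frame (cols) [[1.0, -0.0012, -0.0014], [-0.0012, -1.0, 0.0], [-0.0014, -0.0, -1.0]]
turn needed/0.1 1 [-0.    0.01 -0.01]
turn needed/0.1 -1 [2.00e-02 0.00e+00 3.14e+01]
-
gold 34 top z 0.1084 bbox centre [ 0.6904 -0.388   0.1066] size [0.026 0.026 0.006]
blue 246 top z 0.096 bbox centre [0.6296 0.3984 0.0995] size [0.075 0.043 0.017]
pottop 177 top z 0.1466 bbox centre [0.6276 0.4109 0.1457] size [0.078 0.059 0.008]
pottop 116 top z 0.1382 bbox centre [0.5851 0.1613 0.1377] size [0.035 0.037 0.008]
pottop 229 top z 0.1452 bbox centre [0.8469 0.3011 0.145 ] size [0.148 0.012 0.009]
pottop 56 top z 0.1363 bbox centre [ 0.681  -0.3747  0.1393] size [0.017 0.024 0.016]
-
gold 86 top z 0.0989 bbox centre [ 0.6773 -0.3447  0.101 ] size [0.025 0.009 0.014]
gold 62 top z 0.0545 bbox centre [0.826  0.0258 0.0531] size [0.036 0.032 0.006]
blue 191 top z 0.0928 bbox centre [0.5799 0.4245 0.0958] size [0.009 0.049 0.014]
pottop 156 top z 0.1362 bbox centre [0.5818 0.1637 0.135 ] size [0.035 0.034 0.007]
pottop 421 top z 0.1434 bbox centre [0.7723 0.3743 0.144 ] size [0.011 0.145 0.011]
pottop 199 top z 0.1465 bbox centre [0.5918 0.4179 0.1457] size [0.027 0.063 0.008]
```

View pics/s9.png

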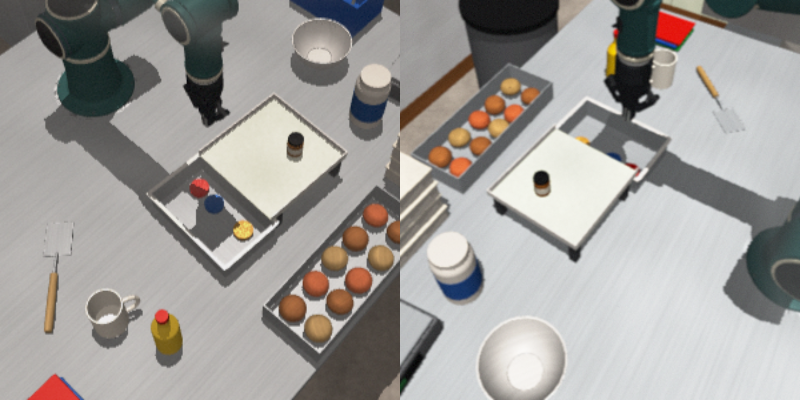

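All three lids lie in the pan: red (199,188), blue (214,204) and gold (243,230). The pot is standing in its original spot, the bystanders are unmoved, and the robot is clear.

```bash
python3 -c "
from workcell import order
print(order.finish_job())"
```

```text
the job is handed in; nothing more can be done
None
```

All three lids are in the pan. I swept them one at a time with the closed fingers, in the order gold, blue, red. The fingertips stayed about 6 mm above the shelf, and the job was handed in at about 19 s.

- **Lids:** the last scene picture shows all three in the pan, and no lid is left on the shelf in either fixed camera. Partway through its sweep, gold sat off-centre on the fingertips. I backed off 5 mm, re-centred and finished the push.
- **Pot:** it is upright. Its cap measured within 2–3 mm of where it started, which is about the measuring noise.
- **Bystanders:** the tub, mug, bowl, sauce bottle and spatula look unmoved in the final pictures. I checked these by eye and did not measure them.
- **Forces:** every wrist force reading stayed under about 2 N. The readings came at the end of each move, so brief peaks in between would not show.
- **Disagreement:** lid and pot heights measured 1–2 mm higher than the text gives. That is within the calibration and did not affect the sweeps.

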